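Roll the pillar candle into its trimming cradle

TASK

Roll the candle that lies on the bench along by its side, up the short ramp of the wooden V cradle and over the ramp's edge, so that it comes to rest seated in the V with its whole length between the cradle's two ends. Push it with the fingers only and make it really roll, not skid all the way; never pick it up, lift it or stand it on end. Leave the cup, the tape roll and the standing candle alone, and finish with the hand clear.

Things in the scene. Friction and masses are not known exactly. Their poses are not given: they have to be found in the camera images.
- candle: Plain green wax candle lying before the cradle's ramp: cylinder 60 mm diameter, 140 mm long, 0.25-0.5 kg. Origin: cylinder's centre, 30 mm above the bench; x along its length, y and z turn as it rolls (z starts up). Starts 0.13-0.15 m short of the seat, within 0.15 rad of parallel to the V. Rolls freely. Pushed from behind below mid-height by slanted fingers it rolls; upright ones may make it skid.
- cradle: Plywood V cradle screwed to the bench (never moves). Origin on the bench under the middle of the seated candle; x (level) is the direction in which the candle is rolled in, y runs along the V, z up. 190 mm long in y (-95 to +95 mm), open at both ends. A ramp rises from the bench at x = -90 mm to the crest; beyond the V a flat rail 34 mm high reaches from x = +41 to +71 mm.
- crest (a point): Middle of the ramp's upper edge, at x = -18 mm, 7.8 mm above the bench in the cradle's frame. From it the V's near face falls at 30 degrees to a narrow flat gap at bench level; the far face rises from there at 50 degrees to the rail's edge, 34 mm high. Axes parallel to the cradle's.
- seat (a point): Where the centre of the candle is when it is seated: 32 mm above the cradle's origin, midway along the V. Axes parallel to the cradle's.
- cup: Bystander: white plastic cup, 72 mm across at the rim, 90 mm high, standing beside the cradle's +y end. Origin at the centre of its underside.
- tape: Bystander: roll of cream masking tape lying flat, 80 mm outside diameter, 45 mm high, beside the rolling path on the cradle's -y side. Origin at the centre of its underside.
- stub: Bystander: a second, shorter green candle standing upright beside the cradle's -y end, 64 mm in diameter, 75 mm high. Origin at the centre of its underside.
There are look-alikes about, which are no part of the job. What is shaped like the candle but pink or yellow is not meant.

How it is judged:
By the outcome, as a careful person would: the job done as asked, in the order asked, and still so for the second after the job is handed in, with the robot touching nothing.
It also fails if it takes over 35 s, if anything falls off the work surface, if the arm or the gripper's body presses on something with over 40 N, if the wrist force passes 120 N, or if a joint passes its speed limit or range.

ROBOT

A 6-joint arm with a two-finger parallel gripper is mounted at the origin on the work surface. World frame = base frame: x ahead of the robot, y to its left, z up, the work surface at z = 0. Lengths are in m, angles in rad, forces in N, time in s.
With the tool pointing down it reaches from about 0.35 to 0.975 m from the base axis. Payload 4.9 kg.
Tool frame: the origin (TCP) lies on the centre line of the jaws, within the pads' length; the fingertips stand 17 mm ahead of it and the grasp point (between the pads) lies 2 mm behind it (ctrl.tcp_to_tips is the x of the fingertips in the tool frame, in m); x points along the fingers, z is the direction in which the jaws open and shut, and the axes are right-handed (so a half turn about x gives the same grasp; the last joint's range is limited). The gripper opens to 85 mm and grips with 20 to 120 N. Pads are 22 mm wide; open, the fingers measure 114 mm over their backs; the gripper's body (76 mm by 85 mm) begins 54 mm behind the grasp point. The pads swing forward as they close: fully open they stand 13 mm farther back than shut.
Start: joints at [1.114, 0.053, 1.613, -0, 1.476, -0.119], TCP at [0.207, 0.59, 0.224] pointing down, gripper open.
Joint ranges: [-3.01, 3.01], [-1.01, 2.22], [0.06, 2.58], [-1.02, 4.17], [0.09, 2.62], [-3.14, 3.14]. Speed limits (rad/s): [2.57, 2.57, 3.14, 3.14, 3.14, 3.14].

INTERFACE

Orientations are given as a rotation vector (axis times angle).
In Python, from station import ctrl, cams, finder gives the robot as it stands.
- The arm moves only by the tool step_arm, never from a script. Its argument "moves" is a list of rows, each a list of 3 entries, a list of its own where there are three numbers: the shift along the tool's x, y, z in cm, then the turn, a rotation vector about the tool's x, y, z in degrees, then the opening, from 0 (shut) to 1 (fully open). A call has exactly 10 rows; each row is the pose to reach, as a shift and turn from the pose measured when the call began, along the tool's axes at that moment; what a row does not reach only later rows make up. A row lasts 1/12 s, in which the tool goes at most 41.7 mm and 7.16 degrees, less where a joint would pass 70% of its speed; a pose out of reach is approached as far as the arm can. A call with a gripper value outside its range is refused whole. The fingers move at their own pace and stop on an object; "grip_force" is the grip in N (left out, the last holds). Time passes only in rows, so rows that repeat a pose let the fingers close, or fill a call up. It gives the time, the measured TCP pose, the force and the opening at its end, in the units of the state.
- ctrl.get_obs(): the state, without advancing time (a new reading comes with each control period).
- cams.get_image(name): name is "scene" or "top" or "wrist"; returns a dict with "pixels" (480x640x3 uint8, blue, green, red), "fx", "fy", "cx", "cy" (pixels), "position" and "attitude" of the camera in the world. Camera axes: x right, y up, looking along -z (the intrinsics and any distortion apply to the point x, -y, -z); pixel columns grow to the right and rows downward; lengths in m; the calibration is good to about 2 mm. A picture is of the moment at which its call begins. There is no depth.
- ctrl.finish_job(): hands the job in, once; it reports no verdict.
Trained networks look in the newest picture that a camera, given by its name, has taken for a name from the list of things; names that differ only in an ending like _2 or _b are one class to them, and where a whole thing is asked for, a point or a joint stands for the part that bears it (a point fixed in the world has none). Each returns a list of dicts, best first, with "conf" (0 to 1); they miss things now and then, are a little off and sometimes report something else, mostly with a low value. They report only what shows in the picture. A call takes as long as a camera call. They do not tell look-alikes from the thing itself.
- finder.find_in(camera, name): "at" ([column, row] in pixels, amid what is visible of it).
- finder.regions_of(camera, name): "region" (480x640 bool, what is visible of it) and "at" ([column, row] in pixels, amid what is visible of it).
- finder.tip_of(camera, name): "at" ([column, row] in pixels: a listed point, or the origin of a listed thing).
The state is a dict: "t": time; "q": joint angles; "dq": joint speeds; "effort": joint torques, N m; "tool_pos": TCP position; "tool_rot": TCP orientation; "contact_force": force on the tool from outside, world axes, zero at the start; "wrist_torque": the same for the moment, N m; "opening": finger opening in m.
Only numpy, scipy, OpenCV 4.12 (cv2) and the standard library are available. Lean on these libraries where they do the work, as an engineer would, in place of code of your own. Each camera call takes 0.05 s, during which the arm holds its last target. There are 200 camera calls.

## Working session

There is one attempt and no reset: what is moved stays moved. The work goes in short steps, Python scripts to look and compute and a tool call to move; the robot and the scene stay as the last step left them, time stands still between calls to the robot, and variables do not carry over. Pictures are saved under pics/ and viewed, on a budget of 10 in all, crops included, one or two more only if the job needs it, and the job is handed in when it is done.

Besides the shell and the picture viewer there is one more tool, called after "Call:" by a JSON object that holds its "method" and its "body", one argument or row to a line. step_arm: Moves the arm, as the interface text tells. Its arguments: {"type":"object","properties":{"moves":{"type":"array"},"grip_force":{"type":"number"}},"required":["moves"]}

```bash
mkdir -p pics; ls
cat > h.py <<'E'
import numpy as np, cv2
from scipy.spatial.transform import Rotation as R
from station import ctrl, cams, finder
def rot(a):
    a=np.array(a,float)
    if a.shape==(3,3): return a
    return (R.from_rotvec(a) if a.size==3 else R.from_quat(a)).as_matrix()
def ray(im,px):
    d=np.array([(px[0]-im['cx'])/im['fx'],-(px[1]-im['cy'])/im['fy'],-1.])
    return np.array(im['position']),rot(im['attitude'])@d
def onz(im,px,z):
    p,d=ray(im,px); return p+d*(z-p[2])/d[2]
def proj(im,X):
    v=rot(im['attitude']).T@(np.array(X)-np.array(im['position']))
    return np.array([im['cx']+im['fx']*v[0]/-v[2],im['cy']-im['fy']*v[1]/-v[2]])
E
python3 - <<'E'
from h import *
ims={}
for c in ['top','scene']:
    im=cams.get_image(c);cv2.imwrite(f'pics/{c}0.png',im['pixels'])
    print(c,{k:v for k,v in im.items() if k!='pixels'})
    for n in ['candle','cradle','cup','tape','stub']:
        for r in finder.find_in(c,n)[:4]: print(n,np.round(r['at'],1),round(r['conf'],2),onz(im,r['at'],0.03).round(3))
    for n in ['candle','crest','seat','cradle','cup','tape','stub']:
        for r in finder.tip_of(c,n)[:3]: print('tip',n,np.round(r['at'],1),round(r['conf'],2))
print(ctrl.get_obs())
E
```

```text
pics
top {'fx': 474.02679099295585, 'fy': 474.02679099295585, 'cx': 315.59861915507, 'cy': 238.9566881076813, 'position': array([0.53440285, 0.06029196, 1.1117975 ]), 'attitude': array([ 0.05504796, -0.03531624, -1.54186077])}
candle [455.3 221.5] 0.84 [ 0.646 -0.243  0.03 ]
candle [323.1 140.9] 0.79 [0.824 0.064 0.03 ]
candle [270.1 297. ] 0.76 [0.462 0.174 0.03 ]
candle [191.1 343.4] 0.72 [0.352 0.35  0.03 ]
cradle [283.5 233.8] 0.66 [0.607 0.149 0.03 ]
cup [354.6 209.8] 0.61 [ 0.666 -0.013  0.03 ]
cup [205.6 232.3] 0.59 [0.605 0.328 0.03 ]
tape [364.2 281.5] 0.58 [ 0.503 -0.038  0.03 ]
stub [357.1 208.7] 0.82 [ 0.669 -0.018  0.03 ]
stub [362.3 279.2] 0.2 [ 0.508 -0.034  0.03 ]
tip candle [191.3 341.7] 0.98
tip candle [269.5 297.2] 0.97
tip candle [322.3 142.3] 0.61
tip crest [283.6 241.7] 0.95
tip seat [281.  230.1] 0.97
tip cradle [284.3 235.8] 0.65
tip cradle [284.9 239.6] 0.24
tip cup [354.  213.2] 0.67
tip cup [267.4 300. ] 0.35
tip tape [353.6 279.3] 0.65
tip stub [355.3 211.3] 0.75
scene {'fx': 467.7467887052597, 'fy': 467.7467887052597, 'cx': 324.3148854023853, 'cy': 234.57
[... 646 characters left out ...]
 0.81
tip tape [309.6 215.8] 0.95
tip stub [285.4 271.6] 0.7
{'t': 1.3, 'q': array([ 1.11401243e+00,  5.26872105e-02,  1.61292448e+00, -6.00965243e-07,
        1.47601727e+00, -1.18996724e-01]), 'dq': array([-0.00094895, -0.00079079,  0.00017209, -0.00058899, -0.00050656,
       -0.00089238]), 'effort': array([ 4.87133511e-04, -3.93677044e+01, -3.70451975e+01, -2.00073737e-04,
        5.28800629e-04,  3.89171873e-06]), 'tool_pos': array([0.20710768, 0.5896512 , 0.22369687]), 'tool_rot': array([-0.95688668,  1.35030957,  0.95685713]), 'contact_force': array([-1.30596675,  0.07047205,  1.10997575]), 'wrist_torque': array([ 0.06451466, -0.00749588,  0.01762991]), 'opening': 0.08524437628819903}
```

View pictures.

View pics/top0.png

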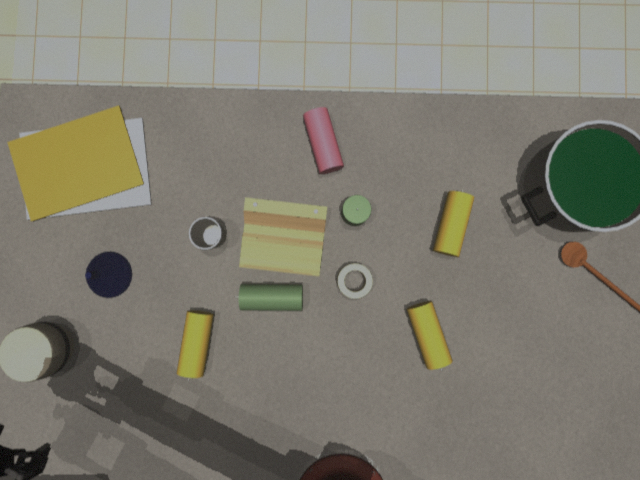

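View pics/scene0.png

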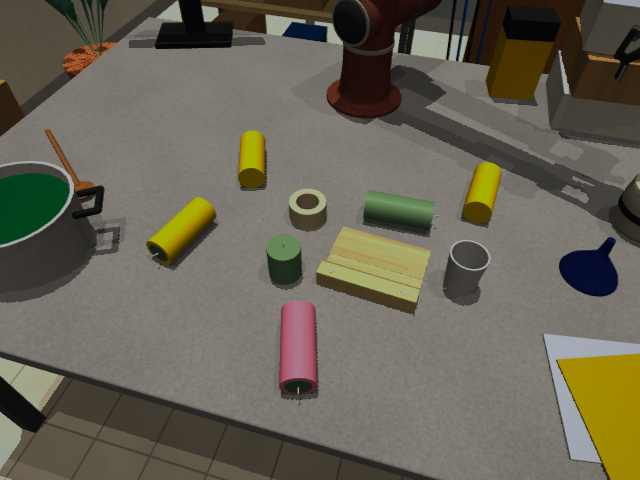

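```bash
cat >> h.py <<'E'
def candle(im,box):
    hsv=cv2.cvtColor(im['pixels'],cv2.COLOR_BGR2HSV)
    m=cv2.inRange(hsv,(38,60,30),(80,255,255)); mm=np.zeros_like(m); x0,y0,x1,y1=box; mm[y0:y1,x0:x1]=m[y0:y1,x0:x1]
    mm=cv2.morphologyEx(mm,cv2.MORPH_OPEN,np.ones((5,5)))
    cs,_=cv2.findContours(mm,0,2); c=max(cs,key=cv2.contourArea); return cv2.minAreaRect(c),cv2.boxPoints(cv2.minAreaRect(c))
E
python3 - <<'E'
from h import *
im=cams.get_image('top')
rc,b=candle(im,(215,270,325,325)); print(rc,b.round(1).tolist())
for z in (.03,.05): print('candle',z,onz(im,rc[0],z),[onz(im,p,z)[:2].round(4).tolist() for p in b])
hsv=cv2.cvtColor(im['pixels'],cv2.COLOR_BGR2HSV)
m=cv2.inRange(hsv,(8,60,90),(36,255,255)); 
mm=np.zeros_like(m); mm[185:285,228:340]=m[185:285,228:340]
mm=cv2.morphologyEx(mm,cv2.MORPH_CLOSE,np.ones((9,9)))
c=max(cv2.findContours(mm,0,2)[0],key=cv2.contourArea)
ap=cv2.approxPolyDP(c,5,True)[:,0]; print(ap.tolist(), cv2.boxPoints(cv2.minAreaRect(c)).tolist())
for p in ap: print(p, onz(im,p,0)[:2].round(4), onz(im,p,.034)[:2].round(4))
r=finder.tip_of('top','seat')[0]['at'];print('seat',onz(im,r,.032))
r=finder.tip_of('top','crest')[0]['at'];print('crest',onz(im,r,.0078))
for n,z in (('cup',0),('tape',0.0),('stub',0)):
    r=finder.regions_of('top',n)[0]; print(n,r['conf'],onz(im,r['at'],.045))
E
```

```text
((270.0, 297.0), (24.0, 62.0), 90.0) [[239.0, 285.0], [301.0, 285.0], [301.0, 309.0], [239.0, 309.0]]
candle 0.03 [0.46176268 0.17462741 0.03      ] [[0.4868, 0.2462], [0.491, 0.105], [0.4368, 0.1034], [0.4326, 0.2442]]
candle 0.05 [0.46310563 0.1725136  0.05      ] [[0.4877, 0.2428], [0.4918, 0.1042], [0.4386, 0.1026], [0.4345, 0.2408]]
[[246, 199], [239, 266], [318, 275], [326, 207]] [[236.5926971435547, 266.5299072265625], [244.58103942871094, 197.2978057861328], [326.98394775390625, 206.80584716796875], [318.99560546875, 276.0379638671875]]
[246 199] [0.6885 0.2425] [0.6838 0.237 ]
[239 266] [0.5299 0.2531] [0.53   0.2472]
[318 275] [0.5142 0.0672] [0.5148 0.067 ]
[326 207] [0.6746 0.0529] [0.6703 0.0531]
seat [0.61336294 0.15259869 0.032     ]
crest [0.59065416 0.15082233 0.0078    ]
cup 0.9 [0.6004089  0.32143807 0.045     ]
tape 0.89 [ 0.50296734 -0.0331545   0.045     ]
stub 0.56 [ 0.66584209 -0.01629782  0.045     ]
```

```bash
cat >> h.py <<'E'
O=np.array([.612,.1525,0]); psi=-.087
d=np.array([np.cos(psi),np.sin(psi),0]); yc=np.array([-d[1],d[0],0]); zc=np.array([0,0,1.])
def W(x,y,z): return O+x*d+y*yc+z*zc
def frame(th):
    xt=np.sin(th)*d-np.cos(th)*zc; n=np.cos(th)*d+np.sin(th)*zc
    return xt,n
def rel(th,C,s,gap,up=0,hw=.011):
    o=ctrl.get_obs(); Rm=rot(o['tool_rot']); a=float(ctrl.tcp_to_tips)
    xt,n=frame(th); P=C-.03*n+s*xt-gap*d; T=P-a*xt-hw*n+up*zc
    best=None
    for sg in (1,-1):
        z=sg*yc; Rt=np.c_[xt,np.cross(z,xt),z]; rv=R.from_matrix(Rm.T@Rt).as_rotvec(degrees=True)
        if best is None or np.linalg.norm(rv)<np.linalg.norm(best): best=rv
    print('t',o['t'],'a',a,'T',T.round(3),'back corner z',(P-2*hw*n)[2].round(4)+up)
    print('shift cm',(Rm.T@(T-o['tool_pos'])*100).round(2),'turn deg',best.round(1))
    print('xt,yt,zt now',Rm.T.round(2).tolist(),'tcp cradle',((o['tool_pos']-O)@np.c_[d,yc,zc]).round(4),'F',o['contact_force'].round(1))
E
python3 -c "
from h import *
rel(np.radians(22),W(-.151,.009,.03),.006,.035,up=.10)"
```

```text
t 1.6 a 0.017 T [0.386 0.181 0.125] back corner z 0.10500000000000001
shift cm [  9.89 -30.36 -32.62] turn deg [-14.2  -2.8 -21.9]
xt,yt,zt now [[0.0, 0.0, -1.0], [-0.94, 0.33, -0.0], [0.33, 0.94, 0.0]] tcp cradle [-0.4413  0.4003  0.2237] F [ 0.1 -0.3  0.2]
```

Call:
{"method": "step_arm", "body": {
  "moves": [
    [[1, -4, -4], [-1.5, 0, -2], 1],
    [[1.5, -8, -8], [-3, -0.6, -5], 1],
    [[2, -12, -12], [-5, -1, -8], 1],
    [[3, -15, -16], [-7, -1.3, -11], 1],
    [[4, -18, -20], [-9, -1.7, -14], 1],
    [[5, -21, -23], [-10.5, -2, -16.5], 1],
    [[6, -24, -26], [-12, -2.4, -19], 1],
    [[7.5, -27, -29], [-13.4, -2.6, -20.6], 1],
    [[9, -30.4, -32.6], [-14.2, -2.8, -21.9], 1],
    [[9.9, -30.4, -32.6], [-14.2, -2.8, -21.9], 1]
  ]
}}

```text
t: 2.43
tool_pos: [0.37, 0.2159, 0.1405]
tool_rot: [-1.318, 0.969, 0.856]
contact_force: [0.5, -0.5, -0.5]
opening: 0.0851
```

```bash
python3 -c "
from h import *
rel(np.radians(22),W(-.151,.009,.03),.006,.035,up=.10)
rel(np.radians(22),W(-.151,.009,.03),.006,.025,up=.0)
print(ctrl.get_obs()['q'])"
```

```text
t 2.4333 a 0.017 T [0.386 0.181 0.125] back corner z 0.10500000000000001
shift cm [ 2.14 -1.11 -3.32] turn deg [0.1 0.1 0.2]
xt,yt,zt now [[0.38, -0.03, -0.93], [-0.92, 0.08, -0.38], [0.08, 1.0, 0.0]] tcp cradle [-0.2466  0.0422  0.1405] F [ 0.5 -0.5 -0.5]
t 2.4333 a 0.017 T [0.395 0.18  0.025] back corner z 0.005
shift cm [11.78  1.74 -3.34] turn deg [0.1 0.1 0.2]
xt,yt,zt now [[0.38, -0.03, -0.93], [-0.92, 0.08, -0.38], [0.08, 1.0, 0.0]] tcp cradle [-0.2466  0.0422  0.1405] F [ 0.5 -0.5 -0.5]
[ 0.49225098 -0.64299832  2.34205247 -0.22914721  1.12263032 -0.92763943]
```

Call:
{"method": "step_arm", "body": {
  "moves": [
    [[1, -0.6, -2], [0, 0, 0], 1],
    [[2.1, -1.1, -3.3], [0, 0, 0], 1],
    [[4, -0.8, -3.3], [0, 0, 0], 1],
    [[6, -0.2, -3.3], [0, 0, 0], 1],
    [[8, 0.4, -3.3], [0, 0, 0], 1],
    [[9.5, 0.9, -3.3], [0, 0, 0], 1],
    [[10.7, 1.3, -3.3], [0, 0, 0], 1],
    [[10.7, 1.3, -3.3], [0, 0, 0], 1],
    [[10.7, 1.3, -3.3], [0, 0, 0], 1],
    [[10.7, 1.3, -3.3], [0, 0, 0], 1]
  ]
}}

```text
t: 3.27
tool_pos: [0.3962, 0.1811, 0.0376]
tool_rot: [-1.318, 0.967, 0.855]
contact_force: [1.0, 0.3, 0.5]
opening: 0.0858
```

```bash
python3 -c "
from h import *
rel(np.radians(22),W(-.151,.009,.03),.006,.025,up=.0)
print(ctrl.get_obs()['q'])
a=cams.get_image('scene')['pixels'][130:310,260:500];b=cams.get_image('wrist')['pixels']
cv2.imwrite('pics/a1.png',np.vstack([cv2.resize(a,(400,300),interpolation=2),cv2.resize(b,(400,300))]))"
```

```text
t 3.2667 a 0.017 T [0.395 0.18  0.025] back corner z 0.005
shift cm [ 1.16  0.54 -0.08] turn deg [0.1 0.2 0.3]
xt,yt,zt now [[0.38, -0.03, -0.93], [-0.92, 0.08, -0.38], [0.08, 1.0, 0.0]] tcp cradle [-0.2175  0.0098  0.0376] F [1.  0.3 0.5]
[ 0.36585384 -0.47533676  2.42380951 -0.21862017  0.85077391 -1.00419047]
```

View pics/a1.png

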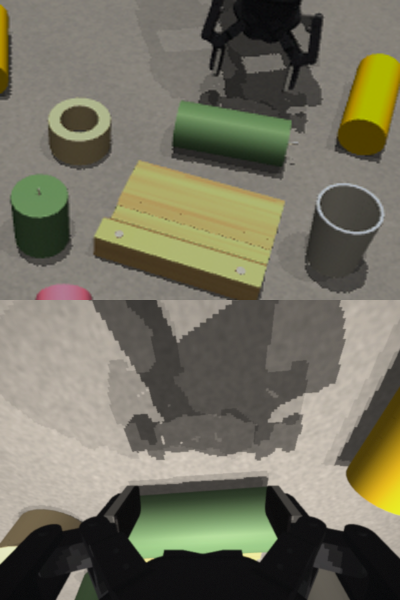

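```bash
python3 -c "
from h import *
im=cams.get_image('scene');o=ctrl.get_obs();Rm=rot(o['tool_rot'])
for a in (.017,.004):
  for z in (-.05,.05):
    for y in (-.011,.011): print(a,z,y,proj(im,o['tool_pos']+Rm@[a,y,z]).round(1))
for n in range(1):
  c=im['pixels'][150:210,360:460];cv2.imwrite('pics/a2.png',cv2.resize(c,(800,480),interpolation=cv2.INTER_NEAREST))
rc,b=candle(cams.get_image('top'),(215,270,325,325));print(rc)
"
```

```text
0.017 -0.05 -0.011 [382.5 191.5]
0.017 -0.05 0.011 [384.5 188.5]
0.017 0.05 -0.011 [427.2 202.7]
0.017 0.05 0.011 [428.4 199.4]
0.004 -0.05 -0.011 [383.7 186. ]
0.004 -0.05 0.011 [385.7 183.1]
0.004 0.05 -0.011 [428.6 197.2]
0.004 0.05 0.011 [429.8 194. ]
((270.5, 297.0), (24.0, 61.0), 90.0)
```

View pics/a2.png

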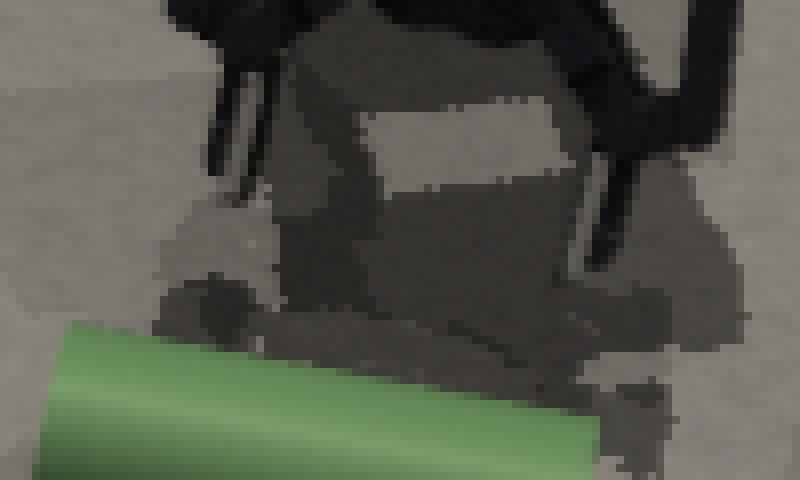

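```bash
python3 -c "
from h import *
for c in ('scene','top'):
  im=cams.get_image(c);print(c,[k for k in im])
  for n,X in (('seat',W(0,0,.032)),('crest',W(-.018,0,.0078)),('rail+',W(.071,.095,.034)),('rail-',W(.071,-.095,.034)),('foot+',W(-.09,.095,0)),('foot-',W(-.09,-.095,0)),('tcp',ctrl.get_obs()['tool_pos']),('cand+',W(-.151,.009,.03)+[0,.07,0]),('cand-',W(-.151,.009,.03)-[0,.07,0])): print(n,proj(im,X).round(1))
c=im['pixels'][180:330,180:380];cv2.imwrite('pics/a3.png',cv2.resize(c,(800,600),interpolation=cv2.INTER_NEAREST))
"
```

```text
scene ['pixels', 'fx', 'fy', 'cx', 'cy', 'position', 'attitude']
seat [374.9 260.8]
crest [376.3 261.9]
rail+ [415.5 304.3]
rail- [315.2 273.6]
foot+ [430.5 251.6]
foot- [342.3 227.1]
tcp [407.1 188.3]
cand+ [432.  217.3]
cand- [366.4 204.2]
top ['pixels', 'fx', 'fy', 'cx', 'cy', 'position', 'attitude']
seat [281.8 231.3]
crest [281.8 239.7]
rail+ [244.4 195.8]
rail- [326.7 205.2]
foot+ [238.2 265.7]
foot- [318.6 275.1]
tcp [265.8 326.5]
cand+ [239.3 295.8]
cand- [300.8 297.7]
```

View pics/a3.png

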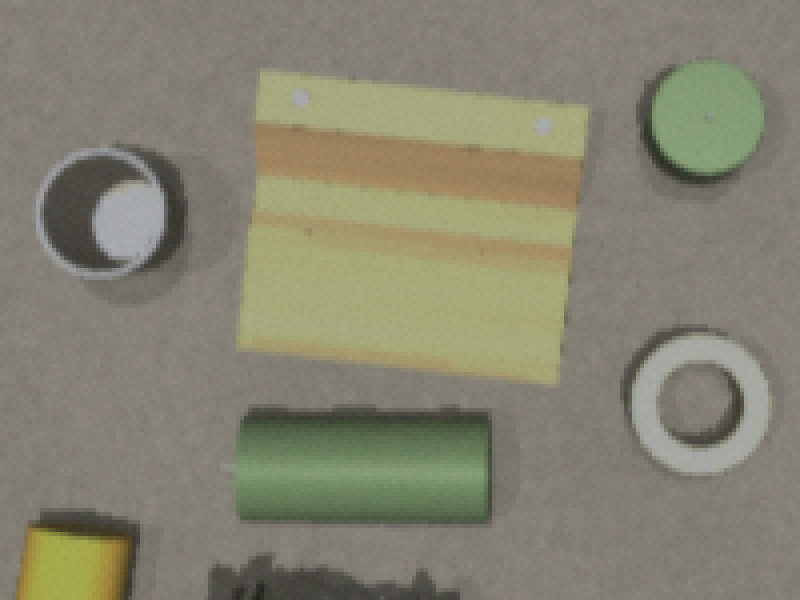

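Call:
{"method": "step_arm", "body": {
  "moves": [
    [[0.3, 0.1, 0], [0, 0, 0], 1],
    [[0.6, 0.2, 0], [0, 0, 0], 1],
    [[0.9, 0.3, 0], [0, 0, 0], 1],
    [[1.2, 0.5, -0.1], [0, 0, 0], 1],
    [[1.3, 0.5, -0.1], [0, 0, 0], 1],
    [[1.5, 0.6, -0.1], [0, 0, 0], 1],
    [[1.6, 0.7, -0.1], [0, 0, 0], 1],
    [[1.6, 0.7, -0.1], [0, 0, 0], 1],
    [[1.6, 0.7, -0.1], [0, 0, 0], 1],
    [[1.6, 0.7, -0.1], [0, 0, 0], 1]
  ]
}}

```text
t: 4.4
tool_pos: [0.3956, 0.1802, 0.02]
tool_rot: [-1.318, 0.967, 0.855]
contact_force: [0.7, 0.9, 0.4]
opening: 0.0854
```

```bash
python3 -c "
from h import *
rel(np.radians(22),W(-.151,.009,.03),.006,.025,up=.0)
im=cams.get_image('scene');o=ctrl.get_obs();Rm=rot(o['tool_rot'])
for a in (.017,.004):
  for z in (-.05,.05): print(a,z,proj(im,o['tool_pos']+Rm@[a,-.011,z]).round(1))
c=im['pixels'][150:225,360:460];cv2.imwrite('pics/a4.png',cv2.resize(c,(800,600),interpolation=cv2.INTER_NEAREST))
"
```

```text
t 4.4 a 0.017 T [0.395 0.18  0.025] back corner z 0.005
shift cm [-0.45 -0.17  0.02] turn deg [0.1 0.2 0.3]
xt,yt,zt now [[0.38, -0.03, -0.93], [-0.92, 0.08, -0.38], [0.08, 1.0, 0.0]] tcp cradle [-0.218   0.0088  0.02  ] F [0.7 0.9 0.4]
0.017 -0.05 [381.3 197.1]
0.017 0.05 [425.3 208.3]
0.004 -0.05 [382.4 191.7]
0.004 0.05 [426.7 202.8]
```

View pics/a4.png

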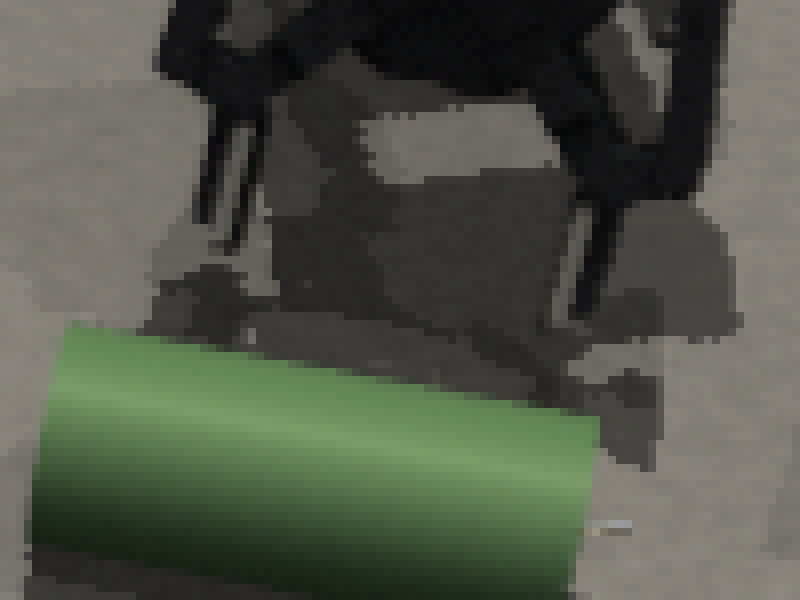

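Call:
{"method": "step_arm", "body": {
  "moves": [
    [[0.1, 0.05, 0], [0, 0, 0], 1],
    [[0.2, 0.1, 0], [0, 0, 0], 1],
    [[0.3, 0.13, 0], [0, 0, 0], 1],
    [[0.4, 0.16, 0], [0, 0, 0], 1],
    [[0.5, 0.2, 0], [0, 0, 0], 1],
    [[0.6, 0.25, 0], [0, 0, 0], 1],
    [[0.7, 0.3, 0], [0, 0, 0], 1],
    [[0.7, 0.3, 0], [0, 0, 0], 1],
    [[0.7, 0.3, 0], [0, 0, 0], 1],
    [[0.7, 0.3, 0], [0, 0, 0], 1]
  ]
}}

```text
t: 5.28
tool_pos: [0.3956, 0.1803, 0.0125]
tool_rot: [-1.318, 0.967, 0.855]
contact_force: [0.2, -0.4, -0.5]
opening: 0.0852
```

Call:
{"method": "step_arm", "body": {
  "moves": [
    [[0.22, -0.56, 0], [0, 0, 0], 1],
    [[0.45, -1.11, 0], [0, 0, 0], 1],
    [[0.68, -1.67, 0], [0, 0, 0], 1],
    [[0.83, -2.04, 0], [0, 0, 0], 1],
    [[0.94, -2.32, 0], [0, 0, 0], 1],
    [[1.05, -2.6, 0], [0, 0, 0], 1],
    [[1.16, -2.88, 0], [0, 0, 0], 1],
    [[1.28, -3.15, 0], [0, 0, 0], 1],
    [[1.39, -3.43, 0], [0, 0, 0], 1],
    [[1.5, -3.71, 0], [0, 0, 0], 1]
  ]
}}

```text
t: 6.12
tool_pos: [0.4357, 0.1769, 0.0126]
tool_rot: [-1.318, 0.967, 0.855]
contact_force: [-0.0, 0.5, 1.6]
opening: 0.0853
```

```bash
cat >> h.py <<'E'
def look():
    im=cams.get_image('top'); rc,b=candle(im,(215,190,330,325)); C=onz(im,rc[0],.035); v=(C-O)
    hsv=cv2.cvtColor(im['pixels'],cv2.COLOR_BGR2HSV)
    m=cv2.inRange(hsv,(38,60,30),(80,255,255)); m[:,:215]=0;m[:,332:]=0;m[:190]=0;m[325:]=0
    m=cv2.morphologyEx(m,cv2.MORPH_OPEN,np.ones((5,5))); 
    ys,xs=np.nonzero(m); w=np.array([onz(im,p,.04)[:2] for p in zip(xs,ys)]); ev,E=np.linalg.eigh(np.cov(w.T)); e=E[:,1]*np.sign(E[1,1])
    print('candle cradle xy',(v@d).round(4),(v@yc).round(4),'rel yaw',(np.arctan2(-e[0],e[1])-psi).round(3),'pix',rc)
    o=ctrl.get_obs(); print('tcp',((o['tool_pos']-O)@np.c_[d,yc,zc]).round(4),'t',o['t'],o['contact_force'].round(1)); return im
E
python3 -c "
from h import *
im=look()
s=cams.get_image('scene')['pixels'][130:310,260:500];t=im['pixels'][180:330,200:400]
cv2.imwrite('pics/a5.png',np.vstack([cv2.resize(s,(400,300)),cv2.resize(t,(400,300))]))"
```

```text
candle cradle xy -0.14 0.0099 rel yaw 0.115 pix ((270.0, 292.0), (24.0, 62.0), 90.0)
tcp [-0.1772  0.009   0.0129] t 6.1667 [-0.5 -0.2  0. ]
```

View pics/a5.png

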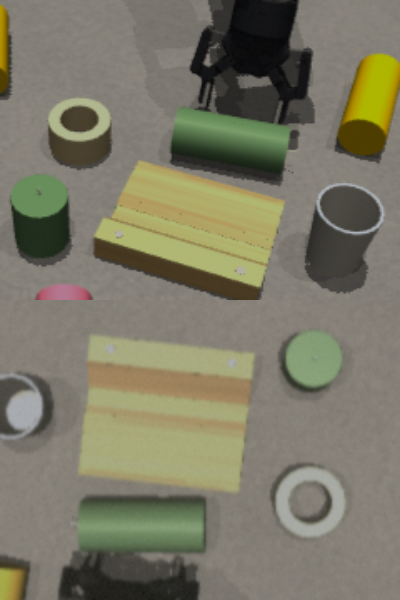

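Call:
{"method": "step_arm", "body": {
  "moves": [
    [[-0.56, 1.39, 0], [0, 0, 0], 1],
    [[-2.5, 0.6, 0], [0, 0, 0], 1],
    [[-5.5, -0.6, 0], [0, 0, 0], 0.6],
    [[-8.9, -2.0, 1], [0, 0, 0], 0.3],
    [[-8.9, -2.0, 4], [-2, -0.8, 0], 0],
    [[-8.5, -4, 7], [-4, -1.6, 0], 0],
    [[-7.9, -6.4, 10.6], [-6.1, -2.5, 0], 0],
    [[-7.9, -6.4, 10.6], [-6.1, -2.5, 0], 0],
    [[-7.9, -6.4, 10.6], [-6.1, -2.5, 0], 0],
    [[-7.9, -6.4, 10.6], [-6.1, -2.5, 0], 0]
  ]
}}

```text
t: 7.05
tool_pos: [0.4733, 0.2795, 0.1096]
tool_rot: [-1.384, 0.899, 0.943]
contact_force: [-0.5, -0.7, 0.3]
opening: -0.0001
```

```bash
cat >> h.py <<'E'
def go(X,th=22,al=0.0,cur=None):
    """X target TCP in cradle frame"""
    o=ctrl.get_obs(); Rm=rot(o['tool_rot']); T=W(*X)
    dd=np.cos(al)*d+np.sin(al)*yc; yy=np.cross(zc,dd); t=np.radians(th); xt=np.sin(t)*dd-np.cos(t)*zc
    Rt=np.c_[xt,np.cross(yy,xt),yy]
    print('shift',(Rm.T@(T-o['tool_pos'])*100).round(2),'turn',R.from_matrix(Rm.T@Rt).as_rotvec(degrees=True).round(1),'| d,y,z per cm',(Rm.T@np.c_[dd,yy,zc]).T.round(3).tolist())
E
python3 -c "
from h import *
im=look(); go((-.148,.115,.03),al=.115); print(ctrl.get_obs()['opening'])"
```

```text
candle cradle xy -0.1333 0.0107 rel yaw 0.095 pix ((270.0, 288.9999694824219), (61.99999237060547, 23.999996185302734), -0.0)
tcp [-0.1494  0.1141  0.1098] t 7.1 [0.4 0.3 0.1]
shift [7.44 2.89 0.06] turn [0.1 0.1 0.3] | d,y,z per cm [[0.379, -0.925, -0.002], [0.002, -0.002, 1.0], [-0.925, -0.379, 0.002]]
5.906633565716342e-06
```

Call:
{"method": "step_arm", "body": {
  "moves": [
    [[2, 0.6, 0], [0, 0, 0], 0],
    [[4.5, 1.3, 0], [0, 0, 0], 0],
    [[6.5, 1.9, 0], [0, 0, 0], 0],
    [[7.7, 2.25, 0], [0, 0, 0], 0],
    [[7.7, 2.25, 0], [0, 0, 0], 0],
    [[7.7, 2.25, -0.4], [0, 0, 0], 0],
    [[7.7, 2.25, -0.8], [0, 0, 0], 0],
    [[7.7, 2.25, -1.2], [0, 0, 0], 0],
    [[7.7, 2.25, -1.4], [0, 0, 0], 0],
    [[7.7, 2.25, -1.5], [0, 0, 0], 0]
  ]
}}

```text
t: 7.93
tool_pos: [0.4826, 0.2643, 0.0312]
tool_rot: [-1.384, 0.897, 0.94]
contact_force: [-0.9, 0.4, -0.1]
opening: 0.0002
```

```bash
python3 -c "
from h import *
im=look(); go((-.141,.08,.03),al=.115); s=cams.get_image('scene')['pixels'][130:310,260:500];t=im['pixels'][180:330,200:400]
cv2.imwrite('pics/a6.png',np.vstack([cv2.resize(s,(400,300)),cv2.resize(t,(400,300))]))"
```

```text
candle cradle xy -0.1333 0.0107 rel yaw 0.038 pix ((270.0, 288.9999694824219), (61.99999237060547, 23.999996185302734), -0.0)
tcp [-0.1388  0.1001  0.0309] t 7.9833 [-0.4  0.3 -0.6]
shift [-0.09  0.45 -1.97] turn [0.  0.2 0.3] | d,y,z per cm [[0.38, -0.925, -0.002], [0.003, -0.001, 1.0], [-0.925, -0.38, 0.002]]
```

View pics/a6.png

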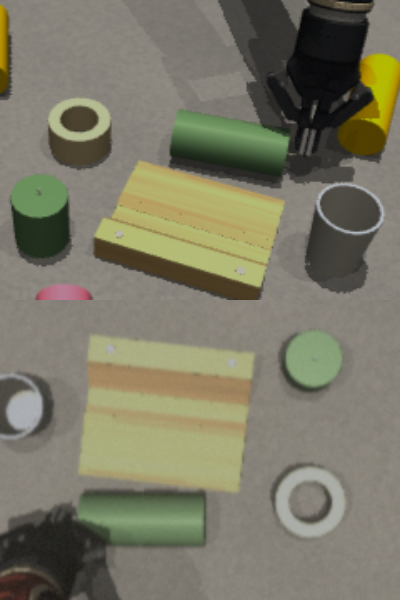

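Call:
{"method": "step_arm", "body": {
  "moves": [
    [[0, 0, -0.4], [0, 0, 0], 0],
    [[0, 0, -0.7], [0, 0, 0], 0],
    [[0, 0, -1.0], [0, 0, 0], 0],
    [[0, 0, -1.3], [0, 0, 0], 0],
    [[0, 0, -1.6], [0, 0, 0], 0],
    [[0, 0, -1.9], [0, 0, 0], 0],
    [[0, 0, -2.2], [0, 0, 0], 0],
    [[0, 0, -2.5], [0, 0, 0], 0],
    [[0, 0, -2.7], [0, 0, 0], 0],
    [[0, 0, -2.7], [0, 0, 0], 0]
  ]
}}

```text
t: 8.87
tool_pos: [0.4831, 0.237, 0.0307]
tool_rot: [-1.384, 0.898, 0.941]
contact_force: [-0.7, 1.1, 0.2]
opening: 0.0002
```

```bash
python3 -c "
from h import *
im=look(); go((-.141,.10,.11),al=.115)"
```

```text
candle cradle xy -0.131 -0.0096 rel yaw 0.04 pix ((279.0, 289.0), (24.0, 62.0), 90.0)
tcp [-0.1358  0.073   0.0305] t 8.9167 [ 1.3  0.2 -0.8]
shift [-7.42 -2.83  2.76] turn [0.  0.1 0.3] | d,y,z per cm [[0.38, -0.925, -0.001], [0.002, -0.001, 1.0], [-0.925, -0.38, 0.002]]
```

Call:
{"method": "step_arm", "body": {
  "moves": [
    [[0, 0, 1.5], [0, 0, 0], 0],
    [[-2.5, -1, 1.8], [0, 0, 0], 0],
    [[-5.5, -2.1, 1.8], [0, 0, 0], 0],
    [[-8, -2.6, 1], [0, 0, 0], 0.3],
    [[-8.5, -1, -2], [0, 0, 0], 1],
    [[-9.2, 1.5, -5], [0, 0, 0], 1],
    [[-9.9, 3.2, -8.3], [0, 0, 0.3], 1],
    [[-9.9, 3.2, -8.3], [0, 0, 0.3], 1],
    [[-9.9, 3.2, -8.3], [0, 0, 0.3], 1],
    [[-9.9, 3.2, -8.3], [0, 0, 0.3], 1]
  ]
}}

```text
t: 9.75
tool_pos: [0.4186, 0.1518, 0.1101]
tool_rot: [-1.382, 0.903, 0.944]
contact_force: [-0.3, 0.3, 0.3]
opening: 0.0829
```

```bash
python3 -c "
from h import *
im=look(); go((-.193,-.0176,.0125),al=.115)"
```

```text
candle cradle xy -0.131 -0.0096 rel yaw 0.125 pix ((279.0, 289.0), (24.0, 62.0), 90.0)
tcp [-0.1925 -0.017   0.1101] t 9.8 [-0.6  0.1  0.3]
shift [ 9.03  3.71 -0.07] turn [0.1 0.1 0. ] | d,y,z per cm [[0.375, -0.927, -0.002], [0.002, -0.001, 1.0], [-0.927, -0.375, 0.002]]
```

Call:
{"method": "step_arm", "body": {
  "moves": [
    [[2, 0.8, 0], [0, 0, 0], 1],
    [[4.5, 1.8, 0], [0, 0, 0], 1],
    [[6.5, 2.6, 0], [0, 0, 0], 1],
    [[8, 3.3, 0], [0, 0, 0], 1],
    [[8.7, 3.6, -0.1], [0, 0, 0], 1],
    [[9, 3.7, -0.1], [0, 0, 0], 1],
    [[9, 3.7, -0.1], [0, 0, 0], 1],
    [[9, 3.7, -0.1], [0, 0, 0], 1],
    [[9.35, 2.8, -0.1], [0, 0, 0], 1],
    [[9.65, 2.1, -0.1], [0, 0, 0], 1]
  ]
}}

```text
t: 10.63
tool_pos: [0.4372, 0.1525, 0.0147]
tool_rot: [-1.383, 0.899, 0.943]
contact_force: [0.5, -0.4, 0.9]
opening: 0.0849
```

Call:
{"method": "step_arm", "body": {
  "moves": [
    [[0.25, -0.43, 0], [0, 0, 0], 1],
    [[0.45, -0.89, 0], [0, 0, 0], 1],
    [[0.64, -1.35, 0], [0, 0, 0], 1],
    [[0.83, -1.81, 0], [0, 0, 0], 1],
    [[1.02, -2.28, 0], [0, 0, 0], 1],
    [[1.2, -2.74, 0], [0, 0, 0], 1],
    [[1.39, -3.2, 0], [0, 0, 0], 1],
    [[1.55, -3.7, 0], [0, 0, 0], 1],
    [[1.7, -4.2, 0], [0, 0, 0], 1],
    [[1.85, -4.65, 0], [0, 0, 0], 1]
  ]
}}

```text
t: 11.47
tool_pos: [0.4885, 0.1543, 0.0168]
tool_rot: [-1.384, 0.898, 0.942]
contact_force: [-7.4, 1.4, 9.0]
opening: 0.0854
```

```bash
python3 -c "
from h import *
im=look(); go((-.045,-.01,.021),al=.115)"
```

```text
candle cradle xy -0.094 -0.0051 rel yaw 0.128 pix ((279.0, 272.5), (25.0, 62.0), 90.0)
tcp [-0.1223 -0.0089  0.0172] t 11.5167 [-2.5 -0.4  4.7]
shift [ 2.56 -7.23 -1.02] turn [0.1 0.2 0.4] | d,y,z per cm [[0.381, -0.925, -0.002], [0.003, -0.001, 1.0], [-0.925, -0.381, 0.003]]
```

```bash
python3 -c "
from h import *
im=look(); s=cams.get_image('scene')['pixels'][140:260,330:460];t=cams.get_image('wrist')['pixels']
cv2.imwrite('pics/a7.png',np.hstack([cv2.resize(s,(460,425),interpolation=cv2.INTER_CUBIC),cv2.resize(t[150:],(340,425))]))"
```

```text
candle cradle xy -0.0928 -0.005 rel yaw 0.113 pix ((279.0, 272.0), (24.0, 62.0), 90.0)
tcp [-0.1228 -0.009   0.0169] t 11.5667 [-2.6  0.4  3.2]
```

View pics/a7.png

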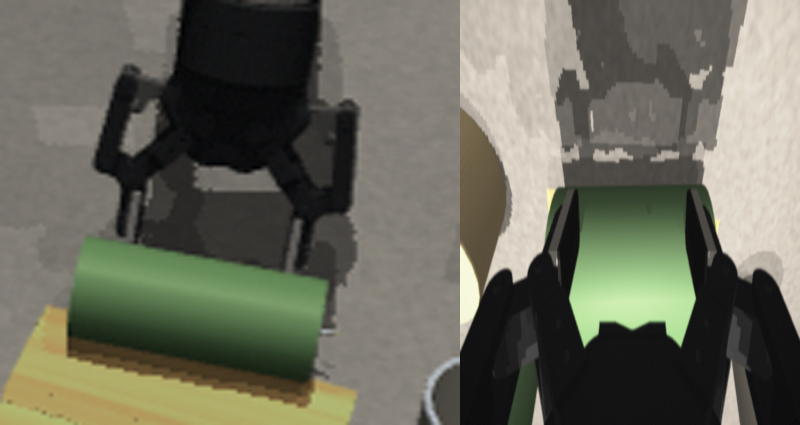

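Call:
{"method": "step_arm", "body": {
  "moves": [
    [[-0.4, 0.9, 0], [0, 0, 0], 1],
    [[-0.8, 1.9, 0], [0, 0, 0], 1],
    [[-1.1, 2.8, 0], [0, 0, 0], 1],
    [[-0.9, 2.9, 0], [0, 0, 0], 1],
    [[-0.7, 3.0, 0], [0, 0, 0], 1],
    [[-0.4, 3.1, 0], [0, 0, 0], 1],
    [[-0.2, 3.15, 0], [0, 0, 0], 1],
    [[0, 3.2, 0], [0, 0, 0], 1],
    [[0, 3.2, 0], [0, 0, 0], 1],
    [[0, 3.2, 0], [0, 0, 0], 1]
  ]
}}

```text
t: 12.5
tool_pos: [0.4584, 0.1532, 0.0037]
tool_rot: [-1.383, 0.899, 0.943]
contact_force: [0.5, -0.6, -0.2]
opening: 0.086
```

```bash
python3 -c "
from h import *
im=look()
o=ctrl.get_obs();Rm=rot(o['tool_rot']);i=cams.get_image('scene')
for a in (.004,-.018):
  for z in (-.05,.05): print(a,z,proj(i,o['tool_pos']+Rm@[a,-.008,z]).round(1))
"
```

```text
candle cradle xy -0.1196 -0.0094 rel yaw 0.121 pix ((279.5, 284.0), (24.0, 61.0), 90.0)
tcp [-0.153  -0.0126  0.0039] t 12.55 [ 0.1  0.1 -0.6]
0.004 -0.05 [364.3 215.1]
0.004 0.05 [410.2 223.3]
-0.018 -0.05 [365.7 205.7]
-0.018 0.05 [412.1 213.9]
```

Call:
{"method": "step_arm", "body": {
  "moves": [
    [[-0.3, 0.7, 0], [0, 0, 0], 1],
    [[-0.7, 1.8, 0], [0, 0, 0], 1],
    [[-0.7, 1.9, 0], [0, 0, 0], 1],
    [[-0.5, 2.0, 0], [0, 0, 0], 1],
    [[-0.3, 2.05, 0], [0, 0, 0], 1],
    [[-0.1, 2.1, 0], [0, 0, 0], 1],
    [[0, 2.15, 0], [0, 0, 0], 1],
    [[0, 2.15, 0], [0, 0, 0], 1],
    [[0, 2.15, 0], [0, 0, 0], 1],
    [[0, 2.15, 0], [0, 0, 0], 1]
  ]
}}

```text
t: 13.43
tool_pos: [0.4388, 0.1527, -0.0042]
tool_rot: [-1.383, 0.899, 0.942]
contact_force: [-0.4, -0.2, -0.0]
opening: 0.0854
```

```bash
python3 -c "
from h import *
im=look()
o=ctrl.get_obs();Rm=rot(o['tool_rot']);i=cams.get_image('scene')
for a in (.004,-.018):
  for z in (-.05,.05): print(a,z,proj(i,o['tool_pos']+Rm@[a,-.008,z]).round(1))
s=i['pixels'][150:240,340:460]
cv2.imwrite('pics/a8.png',cv2.resize(s,(720,540),interpolation=cv2.INTER_CUBIC))
"
```

```text
candle cradle xy -0.1198 -0.0082 rel yaw 0.113 pix ((279.0, 284.0), (24.0, 62.0), 90.0)
tcp [-0.1726 -0.0148 -0.0041] t 13.4833 [ 0.3 -0.2  0.2]
0.004 -0.05 [365.6 211.4]
0.004 0.05 [410.8 219.5]
-0.018 -0.05 [367.  202.3]
-0.018 0.05 [412.6 210.2]
```

View pics/a8.png

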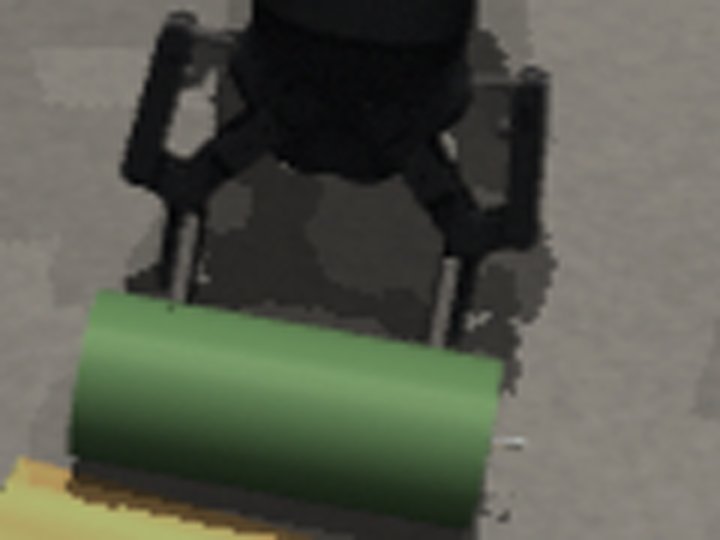

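Call:
{"method": "step_arm", "body": {
  "moves": [
    [[0.3, -0.74, 0], [0, 0, 0], 1],
    [[0.56, -1.39, 0], [0, 0, 0], 1],
    [[0.75, -1.85, 0], [0, 0, 0], 1],
    [[0.94, -2.32, 0], [0, 0, 0], 1],
    [[1.12, -2.78, 0], [0, 0, 0], 1],
    [[1.3, -3.24, 0], [0, 0, 0], 1],
    [[1.5, -3.71, 0], [0, 0, 0], 1],
    [[1.67, -4.17, 0], [0, 0, 0], 1],
    [[1.85, -4.64, 0], [0, 0, 0], 1],
    [[2.0, -5.1, 0], [0, 0, 0], 1]
  ]
}}

```text
t: 14.37
tool_pos: [0.4939, 0.1544, -0.0033]
tool_rot: [-1.383, 0.899, 0.942]
contact_force: [-0.6, -0.4, 0.6]
opening: 0.0858
```

```bash
python3 -c "
from h import *
im=look();go((-.05,0,.005),al=.115)"
```

```text
candle cradle xy -0.0861 -0.0042 rel yaw 0.113 pix ((279.0, 269.0), (24.0, 62.0), 90.0)
tcp [-0.1168 -0.0082 -0.0027] t 14.4167 [-0.1  0.3  0.5]
shift [ 1.84 -6.52  0.04] turn [0.  0.2 0.3] | d,y,z per cm [[0.38, -0.925, -0.002], [0.003, -0.001, 1.0], [-0.925, -0.38, 0.003]]
```

Call:
{"method": "step_arm", "body": {
  "moves": [
    [[0.13, -0.43, 0], [0, 0, 0], 1],
    [[0.25, -0.87, 0], [0, 0, 0], 1],
    [[0.38, -1.3, 0], [0, 0, 0], 1],
    [[0.5, -1.74, 0], [0, 0, 0], 1],
    [[0.63, -2.17, 0], [0, 0, 0], 1],
    [[0.76, -2.6, 0], [0, 0, 0], 1],
    [[0.88, -3.04, 0], [0, 0, 0], 1],
    [[1.01, -3.47, 0], [0, 0, 0], 1],
    [[1.13, -3.91, 0], [0, 0, 0], 1],
    [[1.26, -4.34, 0], [0, 0, 0], 1]
  ]
}}

```text
t: 15.25
tool_pos: [0.5403, 0.1558, 0.0022]
tool_rot: [-1.384, 0.897, 0.941]
contact_force: [-1.1, -0.2, 0.6]
opening: 0.0855
```

```bash
python3 -c "
from h import *
im=look();go((-.05,0,.005),al=.115)"
```

```text
candle cradle xy -0.0412 0.0024 rel yaw 0.122 pix ((278.5, 249.0), (24.0, 63.0), 90.0)
tcp [-0.0706 -0.0028  0.0028] t 15.3 [ 0.1 -0.1  1. ]
shift [ 0.59 -2.01  0.04] turn [0.  0.2 0.4] | d,y,z per cm [[0.382, -0.924, -0.002], [0.003, -0.001, 1.0], [-0.924, -0.382, 0.003]]
```

Call:
{"method": "step_arm", "body": {
  "moves": [
    [[0.11, -0.39, 0], [0, 0, 0], 1],
    [[0.22, -0.77, 0], [0, 0, 0], 1],
    [[0.34, -1.16, 0], [0, 0, 0], 1],
    [[0.45, -1.54, 0], [0, 0, 0], 1],
    [[0.56, -1.93, 0], [1, 0.4, 0], 1],
    [[0.67, -2.32, 0], [2, 0.8, 0], 1],
    [[0.8, -2.6, 0], [3, 1.2, 0], 1],
    [[0.9, -2.9, 0], [4, 1.6, 0], 1],
    [[1.0, -3.2, 0], [5, 2, 0], 1],
    [[1.1, -3.5, 0], [6, 2.4, 0], 1]
  ]
}}

```text
t: 16.13
tool_pos: [0.5779, 0.1569, 0.0057]
tool_rot: [-1.317, 0.965, 0.854]
contact_force: [-9.5, 0.8, 4.2]
opening: 0.085
```

```bash
python3 -c "
from h import *
im=look();go((-.05,0,.005),al=.0)"
```

```text
candle cradle xy -0.0025 0.0037 rel yaw 0.003 pix ((279.9562683105469, 232.07632446289062), (62.20875930786133, 24.786481857299805), 6.632514476776123)
tcp [-0.0346  0.0014  0.0056] t 16.1833 [-4.9 -1.1  3.1]
shift [-0.53  1.45 -0.14] turn [0.  0.2 0.3] | d,y,z per cm [[0.379, -0.925, -0.002], [0.004, -0.0, 1.0], [-0.925, -0.379, 0.004]]
```

Call:
{"method": "step_arm", "body": {
  "moves": [
    [[-0.3, 0.7, 0], [0, 0, 0], 1],
    [[-0.9, 1.7, 0], [0, 0, 0], 1],
    [[-1.6, 2.8, 0], [0, 0, 0], 1],
    [[-2.3, 4, 0], [0, 0, 0], 1],
    [[-4, 5, 0], [0, 0, 0], 1],
    [[-7, 4.5, 0], [0, 0, 0], 1],
    [[-10, 3.5, 0], [0, 0, 0], 1],
    [[-12, 4, 0], [0, 0, 0], 1],
    [[-13, 5, 0], [0, 0, 0], 1],
    [[-13, 5, 0], [0, 0, 0], 1]
  ]
}}

```text
t: 17.02
tool_pos: [0.4825, 0.1653, 0.1095]
tool_rot: [-1.317, 0.962, 0.853]
contact_force: [-0.5, -0.6, -0.2]
opening: 0.0856
```

```bash
python3 -c "
from h import *
im=look(); s=cams.get_image('scene')['pixels'][130:310,260:500];t=im['pixels'][180:330,200:400]
cv2.imwrite('pics/a9.png',np.hstack([cv2.resize(s,(400,300)),cv2.resize(t,(400,300))]))"
```

```text
candle cradle xy -0.0023 0.0034 rel yaw 0.001 pix ((280.1096496582031, 232.03518676757812), (62.506797790527344, 24.56914710998535), 6.483073711395264)
tcp [-0.1301  0.0012  0.1081] t 17.0667 [-0.4 -0.3 -0.5]
```

View pics/a9.png

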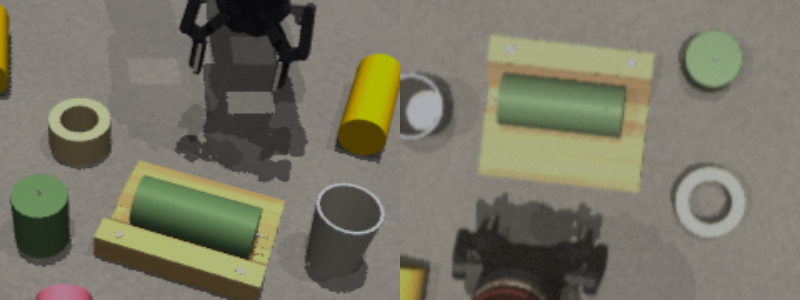

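The candle is seated in the V, with its ends inside the cradle's. The hand is well clear, and the cup, tape and stub stand where they were.

```bash
python3 -c "
from station import ctrl; print(ctrl.finish_job())"
```

```text
the job is handed in; nothing more can be done
None
```

The candle is seated in the V, and I handed the job in at about 17 s, with the hand raised clear.

**What I did:** I pushed the candle from behind with two open fingers slanted 22°. It rolled across the bench, up the ramp and over the crest. It was never gripped or lifted.

**Corrections on the way:**
- The candle lay about 0.115 rad out of parallel and would have rolled off towards the +y end. I nudged its end face about 20 mm towards -y with closed fingers, a short sideways slide.
- On the first try at the ramp the fingers pushed too high, because when open they reach less far than the nominal value. The wrist force was about 12 N, and the candle may have skidded a little. I backed off and it rolled back about 25 mm. I then lowered the hand and rolled it up with almost no force.
- Near the crest I turned the hand to square the candle with the V. It ended with a contact force of about 10 N against the fingers.

**Last checks:** The top camera put the candle 2 mm from the seat in x and 3.4 mm in y, with 0.001 rad of yaw. That leaves about 21 mm of cradle beyond its nearer end. The position had not changed after the hand withdrew, and the force reading was zero within noise. In the last picture the cup, tape and stub look undisturbed. No final check failed, but that the candle really rolled is judged from its free motion and the low forces; I did not track its turning directly.

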